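Press a phone's back cover home

ROBOT

A 6-joint arm with a two-finger parallel gripper is mounted at the origin on the work surface. World frame = base frame: x ahead of the robot, y to its left, z up, the work surface at z = 0. Lengths are in mm, angles in rad, forces in N, time in s.
With the tool pointing down it reaches from about 350 to 975 mm from the base axis. Payload 7.1 kg.
Tool frame: the origin (TCP) lies midway between the tips of the shut fingers; the grasp point (between the pads) lies 19 mm behind it (ctrl.grip_point_offset is the distance from the TCP to the grasp point, in mm); z points along the fingers, y is the line along which they close (so a half turn about z gives the same grasp; the last joint's range is limited). The gripper opens to 88 mm and grips with 3 to 60 N. Pads are 20 mm wide; open, the fingers measure 115 mm over their backs; the gripper's body (75 mm by 178 mm) begins 61 mm behind the grasp point.
Start: joints at [1.288, 0.423, 1.63, -0, 1.089, -0.019], TCP at [162.938, 603.371, 222.675] pointing down, gripper open.
Joint ranges: [-3, 3], [-0.9, 2.11], [0.09, 2.58], [-1.31, 4.45], [0.11, 2.69], [-2.54, 2.54]. Speed limits (rad/s): [2.39, 2.39, 3.01, 3.14, 3.14, 3.14].

INTERFACE

Orientations are given as a rotation vector (axis times angle).
In Python, from workcell import get_obs, optics, close_job, spotter, ctrl gives the robot as it stands. The module is installed in compiled form; this text tells all that it offers.
- The arm moves only by the tool move_arm, never from a script. Its argument "rows" is a list of rows, each a list of 5 numbers: the shift along the tool's x, y, z in cm, then the turn about the tool's z in degrees, then the opening in per cent of the stroke, from 0 (shut) to 100 (fully open). A call has 1 to 10 rows; each row shifts and turns the commanded pose from where the row before left it, along the tool's axes as they then stand; what a row does not reach is not made up. A row lasts 1/8 s, in which the tool goes at most 62.5 mm and 10.7 degrees, less where a joint would pass 70% of its speed; a pose out of reach is approached as far as the arm can. A call with a gripper value outside its range is refused whole. The fingers move at their own pace and stop on an object; the grip force is fixed at half the most. Time passes only in rows, so rows that do not move let the fingers close. It gives the time, the measured TCP pose, the force, the opening and the grip force at its end, in the units of the state.
- get_obs(): the state, without advancing time (a new reading comes with each control period).
- optics.get_image(name): name is "scene" or "top"; returns the picture (480x640x3 uint8, blue, green, red); there is no depth.
- optics.calibration(name): a dict with "camera_matrix" (3x3 intrinsics, pixels), "xyz" and "orientation" of the camera in the world. Camera axes: x right, y down, z forward; pixel columns grow to the right and rows downward; lengths in mm; the calibration is good to about 2 mm. A picture is of the moment at which its call begins. calibration takes no time and is no camera call.
- close_job(): hands the job in; it is judged then, once.
Trained networks look in the newest picture that a camera, given by its name, has taken for a name from the list of things; names that differ only in an ending like _2 or _b are one class to them, and where a whole thing is asked for, a point or a joint stands for the part that bears it (a point fixed in the world has none). Each returns a list of dicts, best first, with "conf" (0 to 1); they miss things now and then, are a little off and sometimes report something else, mostly with a low value. They report only what shows in the picture. A call takes as long as a camera call. They do not tell look-alikes from the thing itself.
- spotter.find_in(camera, label): "point" ([column, row] in pixels, amid what is visible of it).
- spotter.regions_of(camera, label): "region" (480x640 bool, what is visible of it) and "point" ([column, row] in pixels, amid what is visible of it).
The state is a dict: "t": time; "qpos": joint angles; "qvel": joint speeds; "joint_torque": joint torques, N m; "ee_pos": TCP position; "orientation": TCP orientation; "ft_force": force on the tool from outside, world axes, zero at the start; "moment": the same for the moment, N m; "width": finger opening in mm; "grasp_force": force on a finger pad.
Only numpy, scipy, OpenCV 4.12 (cv2) and the standard library are available. Lean on these libraries where they do the work, as an engineer would, in place of code of your own. Each camera call takes 0.05 s, during which the arm holds its last target. There are 200 camera calls.

TASK

Two phones lie on the table with their green back covers hooked in at one end and standing ajar at the camera end. With the fingertips, gently press the cover of the phone with the single round camera fully home: push on the plain corner beside the camera, never on the camera itself, then withdraw. Do not lift or shove that phone or pull its cover up; leave the phone with the long camera bar open and untouched, and do not disturb anything else.

Things in the scene. Friction and masses are not known exactly. Their poses are not given: they have to be found in the camera images.
- round_phone: The phone to close: 158 x 78 x 8 mm black body, 190 g, lying loose on the table, screen down. Origin: centre of its underside (on the table, z = 0); x runs along its length towards the camera end, z up. Its green back cover (156 x 76 x 2.5 mm) is hooked in at the other end and stands ajar at the camera end. It carries the single round camera.
- round_cover (a joint): Opening angle (rad) of that phone's cover about its hinge, which lies across the phone at x = -78 mm, z = 8 mm in the phone's frame. 0 = fully home (cover top then 10.5 mm above the table), starts at 0.14 to 0.24, stop at 0.35. It is stiff and stays where left: about 2.5 N down at the plain corner moves it, with no spring; at 0 it meets a hard stop.
- round_spot (a point): The place to press on that cover: its plain corner at the camera end, on the cover's top face, 139 mm from the hinge line, 19 mm to the -y side of the centre line, and 24 mm from the nearest edge of the camera. Moves with the cover; x along the cover away from the hinge, z out of its top face.
- round_lens: Round camera, a dark disc 28 mm across standing 2.5 mm proud of the cover in the other corner: 136 mm from the hinge line, 19 mm to the +y side. Origin: centre of its foot. Must not be touched.
- bar_phone: The phone to leave open: 158 x 78 x 8 mm black body, 190 g, lying loose on the table, screen down. Origin: centre of its underside (on the table, z = 0); x runs along its length towards the camera end, z up. Its green back cover (156 x 76 x 2.5 mm) is hooked in at the other end and stands ajar at the camera end. Told by its camera, a bar 60 mm long across the cover.
- bar_spot (a point): Point on the top face of the other phone's cover, 139 mm from its hinge line, 19 mm to the -y side of the centre line. Must stay where it is.
- tweezer: Steel tweezer lying flat, about 122 mm long along its x, 16 mm wide, 8 mm high; origin under its middle.
- pick: Red plastic prying triangle lying flat, about 35 mm sides, 4 mm thick; origin: centre of its underside.
- dish: White ceramic ring dish, 90 mm across, 28 mm high; origin: centre of its underside.
- driver: Screwdriver lying along its x, black handle to -x, 150 mm long; origin under its middle.
- tray: Grey parts tray, 90 x 130 x 22 mm; origin: centre of its underside.
- cab_drawer1_handle (a point): Knob of the pulled-out middle drawer of the 190 mm high plastic cabinet at the table's left side (+y). The knob faces -y, towards the middle of the table.
There are look-alikes about, which are no part of the job. What is shaped like the round_phone but purple is not meant.

How it is judged (in metres and radians):
On the way:
1. the fingertips press the cover home at its plain corner (value of joint round_cover below 0.02 rad and contact force between the fingers and round_phone above 0.5 N and horizontal distance between the grasp point and round_spot below 0.03 m), for 0.05 s.
At the end, for the whole second after the job is handed in: The round-camera phone's cover is home (within 0.02 rad, under 3 mm at the camera end), that phone lies flat on the table within 20 mm of where it was, the other cover is as it was (6 mm), nothing else has moved over 10 mm (value of joint round_cover below 0.02 rad and distance of round_phone from where it was at the start of the episode below 0.02 m and height (world z) of round_phone below 0.006 m and linear speed of round_phone below 0.02 m/s and distance of bar_spot from where it was at the start of the episode below 0.006 m and distance of cab_drawer1_handle from where it was at the start of the episode below 0.01 m and not (distance of tweezer from where it was at the start of the episode above 0.01 m) and not (distance of pick from where it was at the start of the episode above 0.01 m) and not (distance of dish from where it was at the start of the episode above 0.01 m) and not (distance of driver from where it was at the start of the episode above 0.01 m) and not (distance of tray from where it was at the start of the episode above 0.01 m)); the robot touches nothing.
It fails at once if the round camera is touched (contact force between any of the fingers, the arm and round_lens above 0.3 N).
It fails at once if the phone is pressed with more than 25 N (contact force between any of the fingers, the arm and round_phone above 25 N).
It fails at once if the phone is lifted, tipped or shoved more than 20 mm, or its cover pulled up (value of joint round_cover above 0.29 rad or height (world z) of round_phone above 0.01 m or angle between round_phone's own z axis and vertical above 0.15 rad or distance of round_phone from where it was at the start of the episode above 0.02 m).
It fails at once if the phone with the camera bar is touched or its cover moved (contact force between any of the fingers, the arm and bar_phone above 0.3 N or distance of bar_spot from where it was at the start of the episode above 0.006 m).
It fails at once if another thing on the table is moved more than 10 mm (distance of any of tweezer, pick, dish, driver, tray, cab_drawer1_handle from where it was at the start of the episode above 0.01 m).
It also fails if it takes over 29 s, if anything falls off the work surface, if the arm or the gripper's body presses on something with over 40 N, if the wrist force passes 120 N, or if a joint passes its speed limit or range.

## Working session

There is one attempt and no reset: what is moved stays moved. The work goes in short steps, Python scripts to look and compute and a tool call to move; the robot and the scene stay as the last step left them, time stands still between calls to the robot, and variables do not carry over. Pictures are saved under pics/ and viewed, at most 10 in all, crops included, and the job is handed in when it is done.

Besides the shell and the picture viewer there is one more tool, called as name(argument=value, ...), one argument or row to a line, values as JSON. move_arm: Moves the arm, as the interface text tells. Its arguments: {"type":"object","properties":{"rows":{"type":"array","items":{"type":"array","items":{"type":"number"}}}},"required":["rows"]}

```bash
mkdir -p pics; python3 - <<'E'
from workcell import *
import cv2
for n in("scene","top"):
    im=optics.get_image(n); cv2.imwrite(f"pics/{n}0.png",im)
    c=optics.calibration(n); print(n,c)
    for l in("round_phone","bar_phone","round_lens"):
        print(l,[(d["point"],round(d["conf"],2)) for d in spotter.find_in(n,l)])
print(get_obs())
E
```

```text
scene {'camera_matrix': array([[520.25797114,   0.        , 323.76105434],
       [  0.        , 520.25797114, 236.16626374],
       [  0.        ,   0.        ,   1.        ]]), 'xyz': array([1207.07395213,  397.82400698,  855.54240943]), 'orientation': array([-1.33235769, -2.20789829,  0.92522964])}
round_phone [([370.2, 293.9], 0.84), ([410.8, 230.7], 0.75), ([476.8, 306.7], 0.59)]
bar_phone [([227.9, 236.5], 0.56)]
round_lens [([425.6, 240.1], 0.62), ([457.1, 290.3], 0.42)]
top {'camera_matrix': array([[547.31457313,   0.        , 312.54384282],
       [  0.        , 547.31457313, 241.39590421],
       [  0.        ,   0.        ,   1.        ]]), 'xyz': array([ 429.8474562 ,   38.79614225, 1480.62342323]), 'orientation': array([-2.1722645 ,  2.17013107, -0.06319366])}
round_phone [([278.2, 325.7], 0.94), ([280.2, 242.7], 0.7), ([198.2, 261.0], 0.6)]
bar_phone [([411.2, 236.1], 0.89)]
round_lens [([264.7, 222.6], 0.61)]
{'t': 0.4, 'qpos': array([ 1.28801761e+00,  4.23206965e-01,  1.62994556e+00,  7.87124279e-06,
        1.08859791e+00, -1.89911435e-02]), 'qvel': array([ 0.00060048, -0.00195627, -0.00104038,  0.00032216, -0.00079046,
       -0.00116143]), 'joint_torque': array([ 1.56948640e-04, -5.44024873e+01, -2.73663729e+01,  6.43828721e-02,
        1.88533694e-02, -6.30865020e-05]), 'ee_pos': array([162.91492479, 603.33903757, 222.59029019]), 'orientation': array([-4.13157903e-01, -3.11427561e+00,  2.43373136e-04]), 'ft_force': array([0.20211168, 0.31203149, 0.09057956]), 'moment': array([-0.00082057, -0.03994106,  0.00710824]), 'grasp_force': 0.0, 'width': 87.75984172603582}
```

View pics/top0.png

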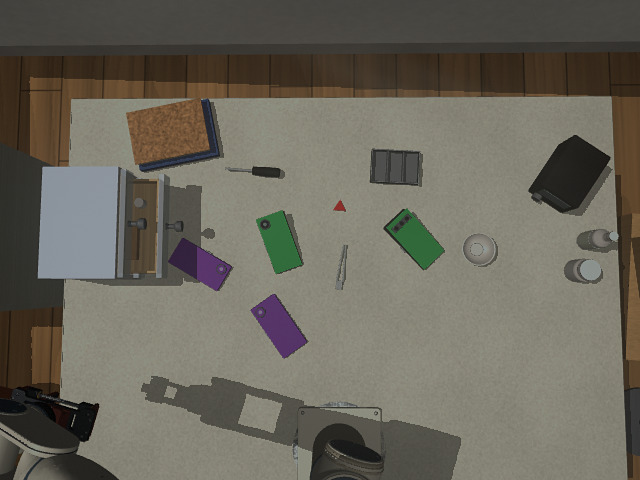

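View pics/scene0.png

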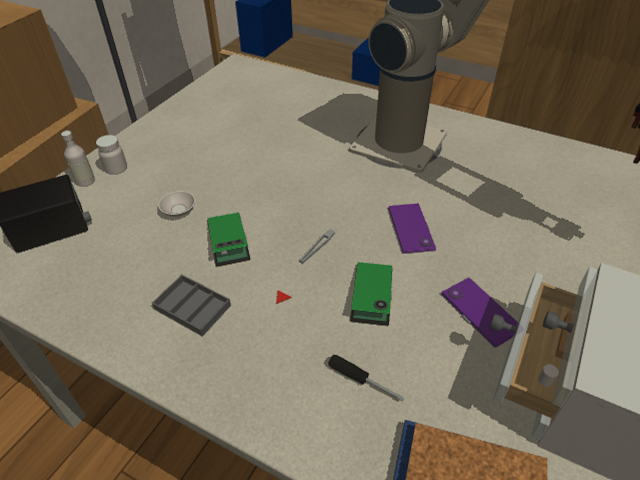

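Candidates: the green phone at top (279,241) / scene (372,292) has a single round camera, so it is the target. The purple ones at top (279,326) and (200,264) are look-alikes. The green one at top (413,238) has the camera bar. I'll confirm this in one enlarged crop and fit the pose.

```bash
cat > fit.py <<'E'
import cv2,numpy as np
from scipy.optimize import minimize
from scipy.spatial.transform import Rotation as R
from workcell import *
def proj(n,P):
    c=optics.calibration(n); q=R.from_rotvec(c["orientation"]).inv().apply(np.asarray(P,float)-c["xyz"])
    u=q@c["camera_matrix"].T; return u[:,:2]/u[:,2:]
def cov(p,L):  # cover points (along,lateral,height above cover foot) -> world
    x,y,a,th=p; L=np.asarray(L,float); c,s=np.cos(th),np.sin(th)
    X=-78+L[:,0]*c-L[:,2]*s; Z=8+L[:,0]*s+L[:,2]*c
    return np.c_[x+X*np.cos(a)-L[:,1]*np.sin(a), y+X*np.sin(a)+L[:,1]*np.cos(a), Z]
Q=[[0,-38,2.5],[156,-38,2.5],[156,38,2.5],[0,38,2.5]]
E
python3 - <<'E'
from fit import *
ims={n:cv2.imread(f"pics/{n}0.png") for n in("scene","top")}
seed={"scene":(365,285),"top":(280,245)}
M={};tiles=[]
for n,im in ims.items():
    h=cv2.cvtColor(im,cv2.COLOR_BGR2HSV); m=cv2.inRange(h,(45,120,60),(75,255,255))
    _,lab=cv2.connectedComponents(m); m=(lab==lab[seed[n][1],seed[n][0]]).astype(np.uint8)
    ct=max(cv2.findContours(m,0,1)[0],key=cv2.contourArea); f=np.zeros_like(m); cv2.fillPoly(f,[cv2.convexHull(ct)],1)
    M[n]=f.astype(float); print(n,m.sum(),f.sum())
def ras(n,p):
    f=np.zeros((480,640),np.uint8); cv2.fillPoly(f,[np.round(proj(n,cov(p,Q))*16-0).astype(np.int32)],255,cv2.LINE_AA,4); return f/255
def cost(p): return sum(np.abs(ras(n,p)-M[n]).sum() for n in M)
best=None
for th in(.14,.19,.24):
  for a in (.3,.5):
    r=minimize(cost,[430,125,a,th],method="Nelder-Mead",options=dict(initial_simplex=np.array([[430,125,a,th]]+[list(np.array([430,125,a,th])+d) for d in np.diag([15,15,.15,.05])]),maxiter=600))
    print(r.x,r.fun)
    if best is None or r.fun<best.fun: best=r
p=best.x; np.save("p.npy",p)
for n,im in ims.items():
    v=proj(n,cov(p,[[136,19,5],[139,-19,2.5]])); print(n,v)
    x,y=seed[n]; k=im[y-50:y+50,x-50:x+50]; k=cv2.resize(k,(400,400),interpolation=cv2.INTER_CUBIC)
    for pts,c in((v[:1],(0,0,255)),(v[1:],(255,255,0)),(proj(n,cov(p,Q)),(255,0,255))):
        for u in pts: cv2.circle(k,tuple(int(t) for t in (u-[x-50,y-50]+.5)*4),4,c,1)
    tiles.append(k)
cv2.imwrite("pics/c.png",np.hstack(tiles))
print("spot",cov(p,[[139,-19,2.5],[136,19,5]]), "home",cov([*p[:3],0],[[139,-19,2.5]]))
print(R.from_rotvec(get_obs()["orientation"]).as_matrix())
E
```

```text
scene 1629 1805
top 1507 1671
[ 5.45063419e+02  1.62672432e+02  3.53468192e-01 -1.97210631e-01] 873.9058823529413
[ 5.43090239e+02  1.62071189e+02  3.53189741e-01 -1.35952348e-01] 780.4666666666667
[ 5.44526915e+02  1.62326314e+02  3.41307558e-01 -1.69847953e-01] 830.2745098039215
[5.41513494e+02 1.60713980e+02 3.57465227e-01 1.40840721e-01] 293.89803921568625
[5.43657027e+02 1.61670694e+02 3.60560152e-01 1.09053851e-02] 502.4509803921568
[5.44619828e+02 1.61389798e+02 3.51061165e-01 1.84947777e-01] 206.58823529411765
scene [[380.01821733 304.07379168]
 [360.66095318 303.99388132]]
top [[263.91287775 224.26402462]
 [276.98846667 218.25623065]]
spot [[605.77568845 163.55288884  36.01879764]
 [589.5070188  198.06301453  37.92447668]] home [[608.43332995 164.52620093  10.5       ]]
[[-9.65408384e-01  2.60742496e-01 -5.07209211e-05]
 [ 2.60742501e-01  9.65408373e-01 -1.49566249e-04]
 [ 9.96812500e-06 -1.57617610e-04 -9.99999988e-01]]
```

View pics/c.png

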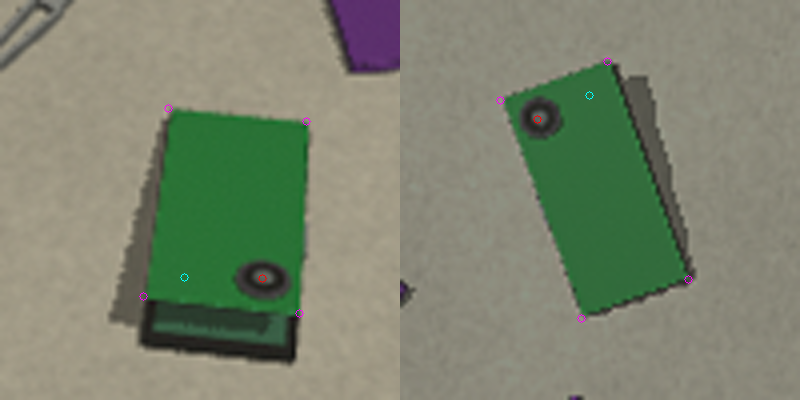

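The crop confirms the target: a green cover with a single round camera at (538,118) in the right tile, and the plain corner at (590,95). The fit gives the spot at about (606,164,36) mm and an opening of about 0.18 rad.

move_arm(
  rows=[
    [-5, -2.8, 0, 0, 0],
    [-5, -2.8, 0, 0, 0],
    [-5, -2.8, 0, 0, 0],
    [-5, -2.8, 0, 0, 0],
    [-5, -2.8, 0, 0, 0],
    [-5, -2.8, 0, 0, 0],
    [-5, -2.8, 0, 0, 0],
    [-5, -2.8, 0, 0, 0],
    [-5, -2.8, 0, 0, 0],
    [-5, -2.8, 0, 0, 0],
  ],
)

```text
t: 1.65
ee_pos: [573.9, 201.2, 222.9]
orientation: [0.413, 3.114, 0.0]
ft_force: [0.6, 1.7, 0.6]
width: 0.4
grasp_force: 0.0
```

move_arm(
  rows=[
    [0, 0, 0, 9, 0],
    [0, 0, 0, 9, 0],
    [0, 0, 0, 9, 0],
    [0, 0, 0, 9, 0],
    [0, 0, 0, 9, 0],
    [0, 0, 0, 10, 0],
    [0, 0, 0, 0, 0],
    [0, 0, 0, 0, 0],
  ],
)

```text
t: 2.65
ee_pos: [572.6, 202.7, 222.7]
orientation: [1.8, 2.575, 0.0]
ft_force: [-0.6, 0.8, 0.3]
width: 0.3
grasp_force: 0.0
```

move_arm(
  rows=[
    [-2.55, 1, 0, 0, 0],
    [-2.55, 0.95, 0, 0, 0],
    [0, 0, 4, 0, 0],
    [0, 0, 4, 0, 0],
    [0, 0, 4, 0, 0],
    [0, 0, 3, 0, 0],
    [0, 0, 1.5, 0, 0],
    [0, 0, 0, 0, 0],
    [0, 0, 0, 0, 0],
  ],
)

```text
t: 3.78
ee_pos: [609.3, 161.6, 58.9]
orientation: [1.803, 2.571, 0.002]
ft_force: [0.3, -0.0, -0.1]
width: 0.2
grasp_force: 0.0
```

```bash
python3 - <<'E'
from fit import *
im=optics.get_image("scene"); k=im[225:345,300:440]; cv2.imwrite("pics/d.png",cv2.resize(k,None,fx=5,fy=5,interpolation=cv2.INTER_CUBIC))
print(get_obs()["ft_force"],get_obs()["ee_pos"])
E
```

```text
[-0.08392585  0.64903143 -0.85726318] [609.36077106 161.64522902  59.1317467 ]
```

View pics/d.png

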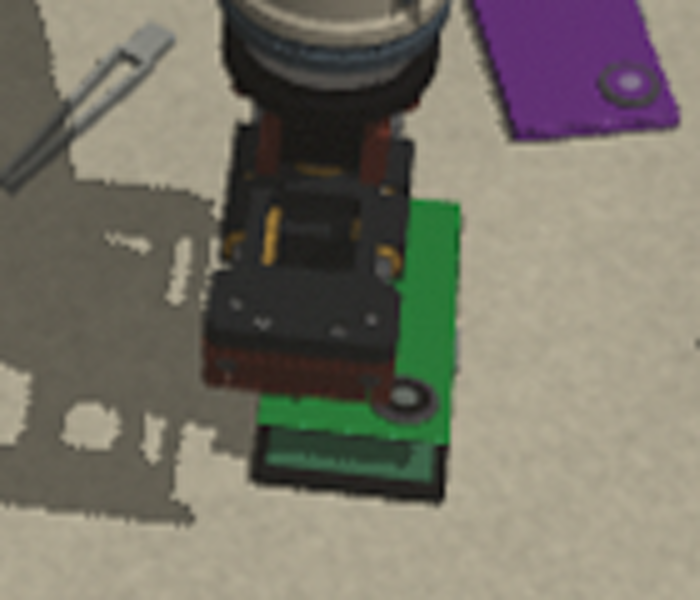

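The picture shows the gripper body over the plain corner. The camera, at (405,397) in the crop, is clear to its right. I'll lower in small steps.

move_arm(
  rows=[
    [0, 0, 0.8, 0, 0],
    [0, 0, 0.6, 0, 0],
    [0, 0, 0.4, 0, 0],
    [0, 0, 0.3, 0, 0],
    [0, 0, 0.3, 0, 0],
    [0, 0, 0.3, 0, 0],
    [0, 0, 0.3, 0, 0],
    [0, 0, 0, 0, 0],
  ],
)

```text
t: 4.82
ee_pos: [608.2, 161.3, 27.5]
orientation: [-1.804, -2.572, 0.0]
ft_force: [0.3, -0.1, 0.4]
width: 0.5
grasp_force: 0.3
```

move_arm(
  rows=[
    [0, 0, 0.3, 0, 0],
    [0, 0, 0.3, 0, 0],
    [0, 0, 0.2, 0, 0],
    [0, 0, 0, 0, 0],
  ],
)

```text
t: 5.32
ee_pos: [608.0, 161.3, 19.4]
orientation: [-1.804, -2.571, 0.001]
ft_force: [1.0, -0.0, 1.4]
width: 0.3
grasp_force: 0.4
```

```bash
python3 - <<'E'
from fit import *
im=optics.get_image("scene"); k=im[225:345,300:440]; cv2.imwrite("pics/e.png",cv2.resize(k,None,fx=5,fy=5,interpolation=cv2.INTER_CUBIC))
o=get_obs();print(o["ft_force"],o["ee_pos"],o["moment"])
E
```

```text
[-0.04692999  0.77535021  2.0645101 ] [607.81807133 161.22920855  19.35477645] [ 0.04383778 -0.07192907  0.01955997]
```

View pics/e.png

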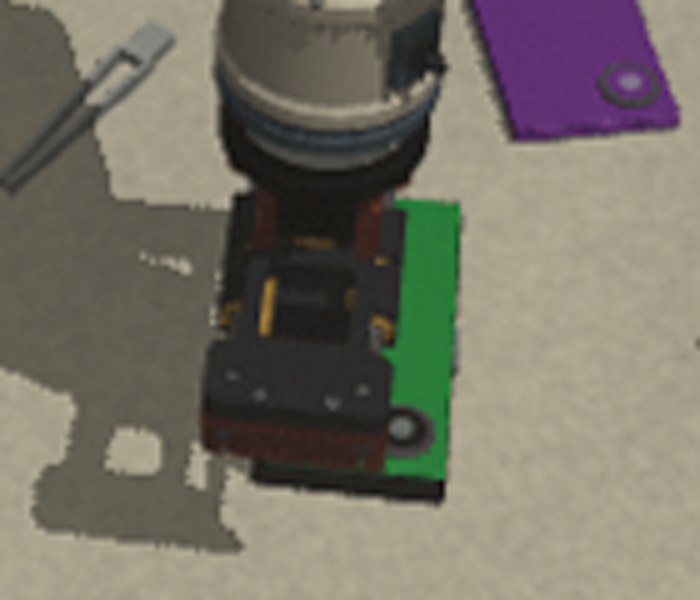

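The cover is following the fingertips and nearly closed, and the phone hasn't moved. I'll finish the last few millimetres gently.

move_arm(
  rows=[
    [0, 0, 0.3, 0, 0],
    [0, 0, 0.2, 0, 0],
    [0, 0, 0.1, 0, 0],
    [0, 0, 0.1, 0, 0],
    [0, 0, 0, 0, 0],
  ],
)

```text
t: 6.0
ee_pos: [608.2, 161.3, 12.5]
orientation: [-1.804, -2.572, 0.0]
ft_force: [0.5, 0.1, 0.6]
width: 0.7
grasp_force: 0.3
```

move_arm(
  rows=[
    [0, 0, 0.1, 0, 0],
    [0, 0, 0.05, 0, 0],
    [0, 0, 0, 0, 0],
  ],
)

```text
t: 6.38
ee_pos: [608.2, 161.4, 11.1]
orientation: [-1.804, -2.572, 0.0]
ft_force: [-0.8, -0.1, 1.7]
width: 0.7
grasp_force: 0.7
```

move_arm(
  rows=[
    [0, 0, 0.05, 0, 0],
    [0, 0, 0, 0, 0],
  ],
)

```text
t: 6.62
ee_pos: [608.3, 161.3, 10.8]
orientation: [-1.805, -2.572, 0.0]
ft_force: [-1.4, 0.8, 3.6]
width: 0.6
grasp_force: 1.9
```

move_arm(
  rows=[
    [0, 0, 0.05, 0, 0],
    [0, 0, 0, 0, 0],
    [0, 0, 0, 0, 0],
  ],
)

```text
t: 7.0
ee_pos: [608.3, 161.3, 10.6]
orientation: [-1.804, -2.572, 0.0]
ft_force: [-3.1, 0.1, 7.7]
width: 0.5
grasp_force: 3.6
```

A firm 7.7 N at z 10.6 mm means the cover is at the hard stop. I'll withdraw straight up and check.

move_arm(
  rows=[
    [0, 0, -0.3, 0, 0],
    [0, 0, -1, 0, 0],
    [0, 0, -3, 0, 0],
    [0, 0, -5, 0, 0],
    [0, 0, -5, 0, 0],
    [0, 0, -5, 0, 0],
    [5, -3, 0, 0, 0],
    [5, -4, 0, 0, 0],
    [0, -5, 0, 0, 0],
    [0, 0, 0, 0, 0],
  ],
)

```text
t: 8.25
ee_pos: [459.2, 213.1, 203.2]
orientation: [-1.802, -2.572, 0.003]
ft_force: [1.1, 0.0, 0.8]
width: 0.4
grasp_force: 0.0
```

```bash
python3 - <<'E'
from fit import *
im=optics.get_image("scene"); cv2.imwrite("pics/f.png",im)
o=get_obs();print(o["ft_force"],o["ee_pos"])
E
```

```text
[-0.06423011 -0.879851    0.25258619] [461.91668077 213.76572493 203.85924962]
```

View pics/f.png

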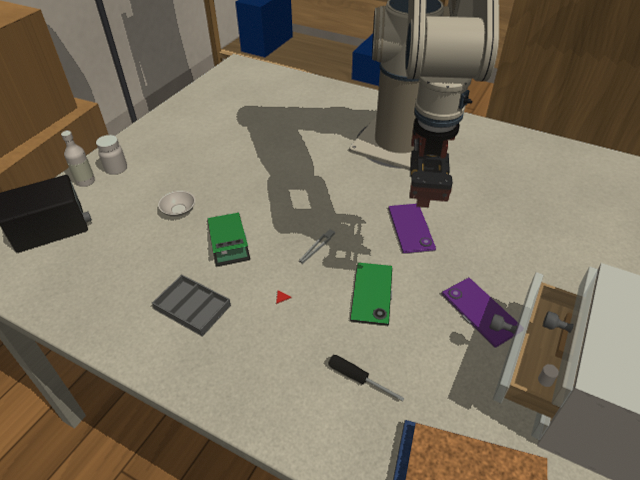

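The round-camera cover at (372,293) is flush. The bar phone at (229,239) is still open, and nothing else has moved.

```bash
python3 -c "
from workcell import *
print(close_job())"
```

```text
the job is handed in; nothing more can be done
None
```

The round-camera phone's cover is pressed home at its plain corner (about 8 N at the stop), the final picture shows everything else in place, and the job is handed in; no verdict came back.

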